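# Clamp a relay in its test carrier and send it through the tunnel flap

### The job

Put the two-pole relay into the metal carrier on the nest and let go, quarter-turn the carrier's cam fully clockwise so that the jaw clamps the relay, then lift the carrier onto the test tunnel's infeed ledge with its front stop towards the flap and let go of it. Then push it from behind through the spring flap until it rolls down the tunnel to the far end and the flap swings shut behind it. Keep the relay and the carrier upright and do not disturb the other things on the bench.

Things in the scene. Friction and masses are not known exactly. Their poses are not given: they have to be found in the camera images.
- relay: The relay: loose white block with stepped top, 60 long (x) x 36 wide (y) x 48 high, 0.14-0.28 kg, upright on the bench. Lower 36 mm full size; above it a nose 30 long, full 36 wide. Origin: centre of underside, z up. Either end may face the carrier's front. Near it, in the other of two places, stands a narrower (18), longer (80), taller (62) breaker.
- breaker: Bystander: white one-pole breaker 80 long (x) x 18 wide (y) x 62 high. Origin: centre of its underside. Leave it alone.
- carrier: Loose steel carrier, 140 long (x) x 52 wide (y), 0.5 kg, on the nest, underside 10 above the bench. Origin: centre of underside; +x its front, where a full-width stop (x 62..70) rises to z = 30. Base plate 8 thick; the relay stands on it. Two side walls x -20..62, y 22..26 either side, up to z = 22: lift by their outsides (52 apart) near x = 10, the loaded centre of mass.
- cam (a joint): Quarter-turn cam: 0 = open (bar crosswise, along the carrier's y), grows clockwise seen from above to 1.571 = clamped (bar along the carrier's x). Needs about 0.1 N m, stays where left. It drives the jaw.
- cam_grip (a point): On the upright cam axis, 46 behind the carrier's origin, 45 above its underside. The grip is a black upright bar 32 long x 8 thick, from 30 to 52 above the underside; nothing within 38 of the axis is higher than 30. The point turns with the cam; the bar's length is the point's y.
- nest: Fixed grey plastic block under the carrier, 36 wide, 10 high, with end lugs 15 high, 3 beyond each end of the carrier. Origin: centre of its underside; x along the carrier.
- port (a point): Sill centre in the port plane, at infeed ledge level, 65 above the bench. x = push direction into the tunnel, z up. The level ledge runs from x = -186 to 24, 100 wide. Lead-in cheeks 30 high start at x = -43, about 82 apart, closing to 70. Port 64 wide, 80 high; its frame and the roof end 87 above the sill. The fingers need not enter the port.
- flap (a joint): Port flap, a top-hung dark steel plate 76 high, 60 wide, closing the port: 0 = shut, grows as it swings inward to at most 1.45. A weak spring (below 0.5 N at its edge) shuts it.
- station: The fixed test tunnel, clear housing with grey frame, x = 0..277, up to 100 wide, then a tester head 190 high to x = 320. Origin on the bench 65 below port, same axes. Inside, from x = 35, free rollers slope down 14 degrees to an end wall at x = 265: a loaded carrier pushed until its origin passes about x = 35 tips and rolls down by itself, stopping near x = 190, in a few seconds.
- carrier_front (a point): On the carrier's front face, 70 ahead of its origin, 20 above its underside.
- contactor: Bystander: big contactor 75 x 45 x 80 high. Origin at its underside. Leave alone.
- screwdriver: Bystander: red-handled screwdriver lying on the bench, origin at its underside. Leave alone.
- rail_offcut: Bystander: steel mounting-rail offcut 150 x 37 x 8 lying on the bench. Leave alone.
- meter: Bystander: orange hand meter 150 x 75 x 35 lying on the bench. Leave alone.
- cutters: Bystander: orange-handled side cutters about 160 long lying on the bench. Leave alone.
- bay (a point): In the carrier, on its base plate (8 above its underside), 32 ahead of its origin: the place of the middle of the clamped relay's underside, lengthwise along the carrier. Bay 44 wide; open, the jaw's face (top 30 above the carrier's underside) is 39 behind this point, the front stop 30 ahead, so the relay goes in 0 to 9 behind it; the jaw then pushes it forward to the stop.
- carrier_rear (a point): Middle of the carrier's rear wall, its push face, 70 behind its origin, 20 above its underside. The wall is 52 wide, 8 thick and rises to 30 above the underside.
There are look-alikes about, which are no part of the job. What is shaped like the relay but blue is not meant.

How it is judged:
By the outcome, as a careful person would: the job done as asked, in the order asked, and still so for the second after the job is handed in, with the robot touching nothing.
It also fails if it takes over 72 s, if anything falls off the work surface, if the arm or the gripper's body presses on something with over 40 N, if the wrist force passes 120 N, or if a joint passes its speed limit or range.

### The arm

A 6-joint arm with a two-finger parallel gripper is mounted at the origin on the work surface. World frame = base frame: x ahead of the robot, y to its left, z up, the work surface at z = 0. Lengths are in mm, angles in rad, forces in N, time in s.
With the tool pointing down it reaches from about 300 to 1000 mm from the base axis. Payload 5.1 kg.
Tool frame: the origin (TCP) lies midway between the tips of the shut fingers; the grasp point (between the pads) lies 19 mm behind it; z points along the fingers, y is the line along which they close (so a half turn about z gives the same grasp; the last joint's range is limited). The gripper opens to 95 mm and grips with 3 to 60 N. Pads are 20 mm wide; open, the fingers measure 119 mm over their backs; the gripper's body (75 mm by 180 mm) begins 59 mm behind the grasp point.
Start: joints at [-1.362, 0.124, 1.65, -0, 1.367, -0.083], TCP at [186.957, -622.52, 214.656] pointing down, gripper open.
Joint ranges: [-2.61, 2.61], [-1.02, 2.33], [0.03, 2.71], [-1.35, 4.49], [0.32, 2.68], [-2.91, 2.91]. Speed limits (rad/s): [2.57, 2.57, 3.14, 3.14, 3.14, 3.14].

### API

Orientations are given as a 3x3 rotation matrix whose columns are the frame's x, y, z axes.
In Python, from rig import telemetry, viewer, job gives the robot as it stands.
- The arm moves only by the shell command python3 -m inch 'ROWS' [FORCE]. ROWS is JSON, a list of rows, each a list of 5 numbers: the shift along the tool's x, y, z in m, then the turn about the tool's z in rad, then the closure, from 0 (fully open) to 1 (shut). A call has 1 to 10 rows; each row shifts and turns the commanded pose from where the row before left it, along the tool's axes as they then stand; what a row does not reach is not made up. A row lasts 1/8 s, in which the tool goes at most 62.5 mm and 10.7 degrees, less where a joint would pass 70% of its speed; a pose out of reach is approached as far as the arm can. A call is refused whole if a number of a shift passes 0.0625 or a number of a turn 0.188, either way. A call with a gripper value outside its range is refused whole. The fingers move at their own pace and stop on an object; FORCE is the grip in N (left out, the last holds). Time passes only in rows, so rows that do not move let the fingers close. It gives the time, the measured TCP pose, the force, the opening and the grip force at its end, in the units of the state.
- telemetry.state(): the state, without advancing time (a new reading comes with each control period).
- viewer.read_camera(name): name is "scene" or "top" or "wrist"; returns the picture (480x640x3 uint8, red, green, blue); there is no depth.
- viewer.camera_params(name): a dict with "intrinsics" (3x3 intrinsics, pixels), "dist_coeffs" ([k1, k2, p1, p2, k3] as OpenCV has them; the pictures are not rectified), "R" (3x3) and "t" (3): a world point X has camera coordinates R X + t; the wrist camera has in their place "tool_from_camera" (4x4, takes a point from camera to tool coordinates, whose origin is the TCP and whose axes are the flange's). Camera axes: x right, y down, z forward; pixel columns grow to the right and rows downward; lengths in mm; the calibration is good to about 2 mm. A picture is of the moment at which its call begins: read the wrist's pose just before it. camera_params takes no time and is no camera call.
- job.job_done(): hands the job in; it is judged then, once.
Trained networks look in the newest picture that a camera, given by its name, has taken for a name from the list of things; names that differ only in an ending like _2 or _b are one class to them, and where a whole thing is asked for, a point or a joint stands for the part that bears it (a point fixed in the world has none). Each returns a list of dicts, best first, with "conf" (0 to 1); they miss things now and then, are a little off and sometimes report something else, mostly with a low value. They report only what shows in the picture. A call takes as long as a camera call. They do not tell look-alikes from the thing itself.
- viewer.search_frame(camera, label): "bbox" ([left, top, right, bottom] in pixels, round what is visible of it).
- viewer.pinpoint(camera, label): "centre" ([column, row] in pixels: a listed point, or the origin of a listed thing).
The state is a dict: "time": time; "joints": joint angles; "dq": joint speeds; "effort": joint torques, N m; "tool_pos": TCP position; "tcp_rot": TCP orientation; "wrist_force": force on the tool from outside, world axes, zero at the start; "ft_torque": the same for the moment, N m; "grip_width": opening from 0.0 (shut) to 1.0 (fully open); "finger_force": force on a finger pad.
Only numpy, scipy, OpenCV 4.12 (cv2) and the standard library are available. Lean on these libraries where they do the work, as an engineer would, in place of code of your own. Each camera call takes 0.05 s, during which the arm holds its last target. There are 200 camera calls.

## Working session

There is one attempt and no reset: what is moved stays moved. The work goes in short steps, Python scripts to look and compute and a shell command to move; the robot and the scene stay as the last step left them, time stands still between calls to the robot, and variables do not carry over. Pictures are saved under pics/ and viewed, at most 10 in all, crops included, and the job is handed in when it is done.

```bash
ls; mkdir -p pics
cat > h.py <<'E'
import numpy as np, cv2
from rig import telemetry, viewer, job
def cam(name):
    p=viewer.camera_params(name); K=np.array(p["intrinsics"],float); d=np.array(p["dist_coeffs"],float)
    if "R" in p: return K,d,np.array(p["R"],float),np.array(p["t"],float).reshape(3)
    s=telemetry.state(); T=np.array(p["tool_from_camera"],float)
    Rt=np.array(s["tcp_rot"]);tt=np.array(s["tool_pos"])
    Rw=Rt@T[:3,:3]; c=Rt@T[:3,3]+tt
    return K,d,Rw.T,-Rw.T@c
def ray(c,px,z):
    K,d,R,t=c
    u=cv2.undistortPoints(np.array([[px]],float),K,d)[0,0]
    v=R.T@np.array([u[0],u[1],1]); o=-R.T@t
    return o+v*(z-o[2])/v[2]
def proj(c,X):
    K,d,R,t=c
    return cv2.projectPoints(np.atleast_2d(np.array(X,float)),cv2.Rodrigues(R)[0],t,K,d)[0][:,0]
def shot(name,f):
    im=viewer.read_camera(name); cv2.imwrite(f"pics/{f}.png",im[:,:,::-1]); return im
E
python3 - <<'E'
from h import *
s=telemetry.state(); print({k:np.round(v,3).tolist() for k,v in s.items()})
a=shot("top","top0"); ct=cam("top")
Z=dict(relay=0,breaker=0,carrier=10,cam_grip=55,nest=0,port=65,station=0,carrier_front=30,carrier_rear=30,bay=18,contactor=0,screwdriver=0,rail_offcut=0,meter=0,cutters=0)
for n in Z:
    for r in viewer.pinpoint("top",n)[:3]:
        print(n,np.round(r["centre"],1),round(r["conf"],2),np.round(ray(ct,r["centre"],Z[n]),1))
b=shot("scene","scene0"); cs=cam("scene")
for n in ["relay","carrier","cam_grip","port","carrier_front","carrier_rear","bay","station"]:
    for r in viewer.pinpoint("scene",n)[:3]:
        print("S",n,np.round(r["centre"],1),round(r["conf"],2),np.round(ray(cs,r["centre"],Z[n]),1))
E
```

```text
pics
{'time': 0.0, 'joints': [-1.362, 0.124, 1.652, -0.0, 1.367, -0.083], 'dq': [0.0, -0.001, -0.002, 0.001, -0.001, 0.001], 'effort': [-0.0, -41.76, -35.993, 0.077, 0.049, -0.0], 'tool_pos': [186.828, -621.91, 213.391], 'tcp_rot': [[0.958, 0.288, -0.0], [0.288, -0.958, 0.002], [0.0, -0.002, -1.0]], 'wrist_force': [0.216, 0.506, -0.436], 'ft_torque': [-0.0, 0.005, 0.015], 'finger_force': 0.0, 'grip_width': 0.999}
relay [470.1 199.5] 0.84 [ 644.5 -444.5    0. ]
relay [441.5 217.4] 0.69 [ 600.  -368.2    0. ]
relay [432.  180.7] 0.67 [ 695.8 -349.2    0. ]
breaker [441.  285.2] 0.9 [ 428.8 -357.4    0. ]
carrier [356.4 241.8] 0.73 [ 541.9 -149.4   10. ]
cam_grip [355.  256.4] 0.43 [ 501.1 -141.8   55. ]
port [211.4 245.9] 0.73 [534.  198.8  65. ]
station [219.9 251.8] 0.72 [526.8 192.4   0. ]
station [423.2 335.5] 0.6 [ 306.6 -306.9    0. ]
station [355.6 257.6] 0.21 [ 503.5 -146.8    0. ]
carrier_front [360.4 210.6] 0.92 [ 616.7 -160.6   30. ]
carrier_rear [349.7 270.2] 0.72 [ 470.3 -129.5   30. ]
carrier_rear [425.1 338.5] 0.71 [ 301.3 -305.2   30. ]
bay [355.7 228.9] 0.8 [ 573.2 -14
[... 366 characters left out ...]
[352.8 271.9] 0.44 [ 467.9 -138.6    0. ]
cutters [424.6 337.7] 0.98 [ 301.1 -310.1    0. ]
cutters [278.4 300.3] 0.49 [402.5  47.5   0. ]
S relay [144.4 240.3] 0.8 [ 631.8 -449.9    0. ]
S relay [155.9 271.5] 0.8 [ 689.1 -350.1    0. ]
S relay [182.9 240. ] 0.67 [ 581.4 -376.5    0. ]
S carrier [273.  264.7] 0.83 [ 540.5 -147.7   10. ]
S cam_grip [286.9 237.4] 0.49 [ 493.1 -143.6   55. ]
S port [427.2 309.8] 0.78 [526.5 194.3  65. ]
S carrier_front [250.1 274.7] 0.73 [ 606.7 -154.7   30. ]
S carrier_rear [294.5 241.5] 0.89 [ 471.5 -139.7   30. ]
S bay [262.7 270.1] 0.68 [ 572.2 -150.1   18. ]
S station [423.4 332.3] 0.72 [523.9 196.    0. ]
S station [286.3 241. ] 0.5 [ 452.1 -177.1    0. ]
```

View pics/top0.png

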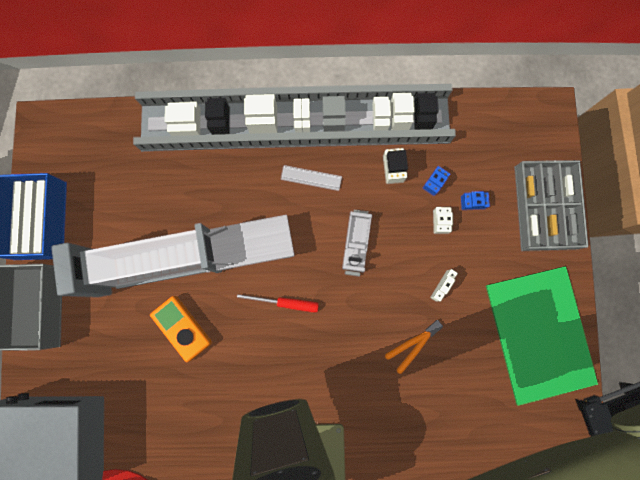

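View pics/scene0.png

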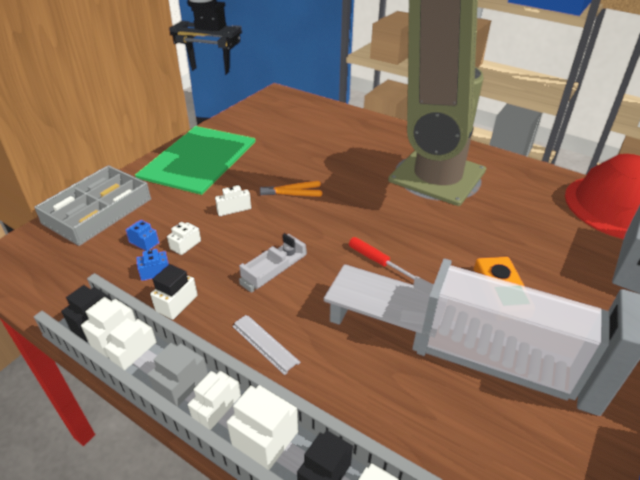

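The top view shows these white or relay-like candidates: white stepped block (443,219), blue blocks (437,180) and (475,200), narrow breaker (445,285), and black-and-white contactor (395,165). There are also white blocks in the rail behind, around (260–400,110). By the description, the relay is the white block at (443,219). The scene view has it at (183,237), the carrier at (273,264), and the ledge at (370,295) leading to the tunnel. I'll check the choice in a crop.

Run:
```python
from h import *
a=cv2.imread("pics/top0.png"); b=cv2.imread("pics/scene0.png")
c1=cv2.resize(a[150:310,330:490],(600,600),interpolation=cv2.INTER_CUBIC)
cv2.imwrite("pics/crop0.png",c1)
ct=cam("top")
# white blob of relay
hsv=cv2.cvtColor(a,cv2.COLOR_BGR2HSV); m=((hsv[...,1]<60)&(hsv[...,2]>110)).astype(np.uint8)
n,l,st,ce=cv2.connectedComponentsWithStats(m)
for i in range(1,n):
    if st[i,4]>80 and 330<ce[i,0]<490 and 150<ce[i,1]<310:
        pts=np.argwhere(l==i)[:,::-1]
        w=np.array([ray(ct,p,40)[:2] for p in pts],np.float32)
        print(ce[i].round(1),st[i],cv2.minAreaRect(w))
K,d,R,t=ct; print("camtop",(-R.T@t).round(0))
# ledge outline
for p in [(287,215),(294,254),(205,228),(212,268),(200,228)]: print(p,ray(ct,p,65).round(0))
T=viewer.camera_params("wrist"); print(np.round(T["tool_from_camera"],3).tolist(), np.round(T["intrinsics"],0).tolist())
```

```text
[392.1 171.4] [383 149  24  35 307] ((726.74658203125, -248.37864685058594), (87.64691925048828, 53.39175796508789), 4.063816070556641)
[442.4 219.8] [433 207  20  27 484] ((586.5631103515625, -360.6241760253906), (47.76312255859375, 64.63377380371094), 88.55982971191406)
[356.5 241.3] [ 342  210   30   66 1308] ((537.0012817382812, -147.71151733398438), (54.12517547607422, 159.9007110595703), 80.4287109375)
[444.1 285. ] [431 269  27  32 399] ((426.9581604003906, -356.2623291015625), (30.181673049926758, 87.2121353149414), 55.71399688720703)
camtop [ 388.  -67. 1212.]
(287, 215) [604.  18.  65.]
(294, 254) [510.   3.  65.]
(205, 228) [577. 214.  65.]
(212, 268) [481. 197.  65.]
(200, 228) [578. 226.  65.]
[[0.0, -0.961, -0.276, 77.736], [1.0, 0.0, -0.0, -0.555], [0.0, -0.276, 0.961, -169.683], [0.0, 0.0, 0.0, 1.0]] [[380.0, 0.0, 319.0], [0.0, 380.0, 236.0], [0.0, 0.0, 1.0]]
```

View pics/crop0.png

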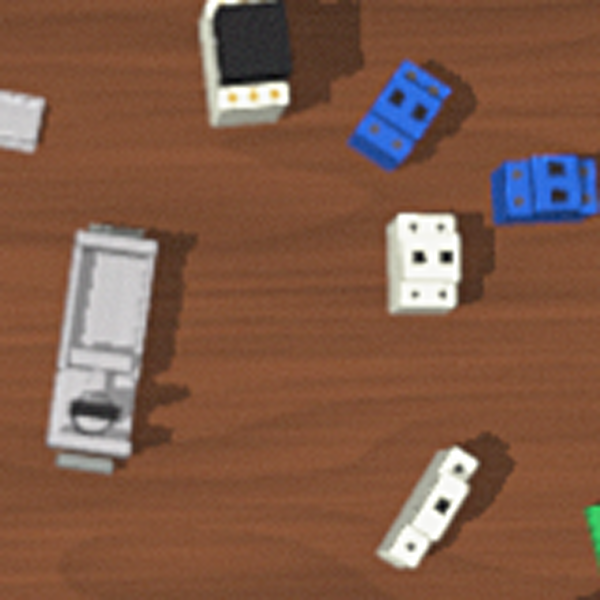

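The crop confirms it: the only white two-column stepped block is at crop (425,262), which is top (443,219). The blue ones are look-alikes, and the narrow white one at crop (430,505) is the breaker. The carrier's cam is at its near end, crop (95,408). Now I'll move over the relay for a wrist look.

```bash
python3 -m inch '[[0.057,-0.0165,0.0,0,0],[0.0575,-0.0165,0.0,0,0],[0.0575,-0.0165,0.01,0,0],[0.0575,-0.0165,0.01,0,0],[0.0575,-0.0165,0.01,0,0],[0.0575,-0.0165,0.015,0,0],[0.0575,-0.0165,0.02,0,0],[0.0575,-0.0165,0.025,0,0],[0,0,0,0.16,0],[0,0,0,0.16,0]]' 20 && python3 -m inch '[[0,0,0,0,0],[0,0,0,0,0]]'
python3 - <<'E'
from h import *
s=telemetry.state(); print(np.round(s["tool_pos"],1),np.round(s["tcp_rot"],3).tolist())
im=shot("wrist","w1"); c=cam("wrist")
for r in viewer.pinpoint("wrist","relay")[:4]: print(r["centre"],r["conf"],ray(c,r["centre"],0).round(1))
hsv=cv2.cvtColor(im,cv2.COLOR_RGB2HSV); m=((hsv[...,1]<60)&(hsv[...,2]>100)).astype(np.uint8)
n,l,st,ce=cv2.connectedComponentsWithStats(m)
for i in range(1,n):
    if st[i,4]>800:
        pts=np.argwhere(l==i)[:,::-1].astype(np.float32)
        w=np.array([ray(c,p,48)[:2] for p in pts[::7]],np.float32)
        print(ce[i].round(1),st[i],cv2.minAreaRect(w))
E
```

```text
time: 2.5
tool_pos: [587.4, -364.2, 124.8]
tcp_rot: [[1.0, -0.032, -0.001], [-0.032, -1.0, 0.001], [-0.001, -0.001, -1.0]]
wrist_force: [0.7, -0.3, -0.8]
grip_width: 1.0
finger_force: 0.0
time: 2.75
tool_pos: [586.7, -365.6, 125.9]
tcp_rot: [[1.0, -0.026, 0.0], [-0.026, -1.0, -0.0], [0.0, 0.0, -1.0]]
wrist_force: [0.1, -0.7, 0.5]
grip_width: 1.001
finger_force: 0.0
[ 586.7 -365.6  125.9] [[1.0, -0.026, 0.0], [-0.026, -1.0, -0.0], [0.0, 0.0, -1.0]]
[426.0, 162.4] 0.91 [ 636.2 -448.7    0. ]
[317.2, 224.0] 0.82 [ 589.7 -363.8    0. ]
[295.3, 91.8] 0.8 [ 689.8 -350.6    0. ]
[35.7, 213.6] 0.43 [ 604.4 -138.2    0. ]
[150.8  58.8] [  88    0  102   96 4441] ((712.2839965820312, -257.4813537597656), (50.34336853027344, 59.60295104980469), 3.74702787399292)
[606.3 176.3] [  554    11    86   295 18066] ((625.9362182617188, -546.5498657226562), (192.13088989257812, 59.83403778076172), 11.42197036743164)
[315.9 231.5] [ 289  187   55   90 4496] ((595.3856201171875, -363.36871337890625), (36.488590240478516, 62.63018798828125), 87.2235107421875)
[ 44.4 250.6] [   0  191   89  115 9086] ((586.8582153320312, -173.86117553710938), (61.35866928100586, 86.56358337402344), 80.2059555053711)
[319.5 360.1] [  107   338   425    73 14939] ((483.1659851074219, -362.07080078125), (320.33099365234375, 63.07026672363281), 88.31712341308594)
```

View pics/w1.png

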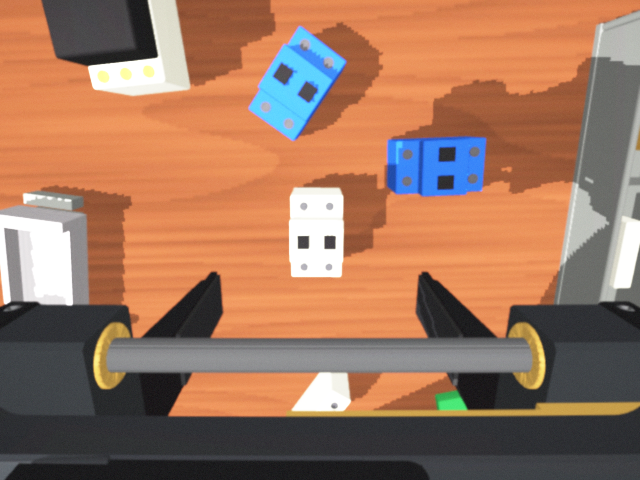

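The wrist view shows the white relay centred at about (316,232), clear of the blue look-alikes at (297,82) and (436,166). The carrier's front end is at (44,250). I'll fit box models to the outlines.

```bash
cat >> h.py <<'E'
from scipy.optimize import minimize
RELAY=[(-30,30,-18,18,0,36),(-15,15,-18,18,36,48)]
CARR=[(-70,70,-26,26,0,8),(62,70,-26,26,0,30),(-70,-62,-26,26,0,30),(-20,62,22,26,0,22),(-20,62,-26,-22,0,22)]
def corners(b): return np.array([[x,y,z] for x in b[:2] for y in b[2:4] for z in b[4:]],float)
def render(c,boxes,p,z0,shape=(480,640)):
    m=np.zeros(shape,np.uint8); ca,sa=np.cos(p[2]),np.sin(p[2]); R=np.array([[ca,-sa,0],[sa,ca,0],[0,0,1]])
    for b in boxes:
        q=proj(c,corners(b)@R.T+[p[0],p[1],z0])
        cv2.fillConvexPoly(m,cv2.convexHull((q*16).round().astype(np.int32)),1,shift=4)
    return m
def fit(c,boxes,mask,p0,z0):
    f=lambda p:np.sum(render(c,boxes,[p[0],p[1],p[2]/50],z0)!=mask)
    best=None
    for k in range(3):
        x0=np.array([p0[0],p0[1],p0[2]*50]) if best is None else best.x
        s=[8,4,2][k]; r=minimize(f,x0,method="Nelder-Mead",options=dict(initial_simplex=np.vstack([x0]+[x0+s*np.eye(3)[i] for i in range(3)]),xatol=.05,fatol=1))
        best=r if best is None or r.fun<best.fun else best
    return np.array([best.x[0],best.x[1],best.x[2]/50]),best.fun,mask.sum()
def blob(im,px,smax=60,vmin=100,k=5):
    hsv=cv2.cvtColor(im,cv2.COLOR_RGB2HSV); m=((hsv[...,1]<smax)&(hsv[...,2]>vmin)).astype(np.uint8)
    n,l=cv2.connectedComponents(m); i=l[int(px[1]),int(px[0])]
    m=(l==i).astype(np.uint8); cs,_=cv2.findContours(m,cv2.RETR_EXTERNAL,cv2.CHAIN_APPROX_NONE)
    o=np.zeros_like(m); cv2.drawContours(o,cs,-1,1,-1); return o
def move(dx,dy,yaw_to=None):
    s=telemetry.state(); R=np.array(s["tcp_rot"]); 
    d=R.T@np.array([dx,dy,0]); print("tool shift",d.round(1),"heading toolx",np.degrees(np.arctan2(R[1,0],R[0,0])).round(2))
E
python3 - <<'E'
from h import *
im=cv2.imread("pics/w1.png")[:,:,::-1].copy(); c=cam("wrist")
m=blob(im,(316,210)); p,f,a=fit(c,RELAY,m,[590,-364,-.03],0); print(p.round(3),np.degrees(p[2]).round(2),f,a)
s=telemetry.state(); move(p[0]-s["tool_pos"][0],p[1]-s["tool_pos"][1])
a0=cv2.imread("pics/top0.png")[:,:,::-1].copy(); ct=cam("top")
m=blob(a0,(442,230),60,110); print("top relay",fit(ct,RELAY,m,[590,-364,-.03],0))
m=blob(a0,(356,225),60,110); m[:210]=0; print("top carr",fit(ct,CARR,m,[541,-149,-.15],10))
for q in [(388,195),(388,140)]: print(ray(c,q,20).round(0))
E
```

```text
[ 5.89310e+02 -3.63082e+02 -4.10000e-02] -2.33 81.0 4716
tool shift [ 2.6 -2.6  0. ] heading toolx -1.56
top relay (array([ 5.89673424e+02, -3.64801235e+02, -3.41397683e-02]), np.float64(13.0), np.uint64(499))
top carr (array([ 5.41929315e+02, -1.49119547e+02, -1.72369672e-01]), np.float64(91.0), np.uint64(1384))
[ 615. -417.   20.]
[ 654. -416.   20.]
```

```bash
python3 -m inch '[[0.0025,-0.0025,0,0.012,0.35],[0,0,0.025,0,0.35],[0,0,0.03,0,0.35],[0,0,0.03,0,0.35],[0,0,0.0195,0,0.35],[0,0,0,0,0.35],[0,0,0,0,1],[0,0,0,0,1],[0,0,0,0,1],[0,0,0,0,1]]' 25
```

```text
time: 4.1
tool_pos: [589.9, -363.4, 22.5]
tcp_rot: [[0.999, -0.04, 0.001], [-0.04, -0.999, -0.001], [0.002, 0.001, -1.0]]
wrist_force: [-0.1, 0.2, 2.0]
grip_width: 0.377
finger_force: 25.0
```

```bash
python3 -m inch '[[0,0,-0.02,0,1],[0,0,-0.03,0,1],[0,0,-0.03,0,1],[-0.03,-0.035,0,0,1],[-0.034,-0.04,0,0,1],[-0.02,-0.025,0,0,1],[0,0,0,0.133,1],[0,0,0,0,1],[0,0,0,0,1]]'
python3 - <<'E'
from h import *
im=shot("wrist","w2"); c=cam("wrist")
s=telemetry.state(); print(np.round(s["tool_pos"],1))
for n,z in [("carrier",10),("cam_grip",55),("carrier_front",30),("carrier_rear",30),("bay",18)]:
    for r in viewer.pinpoint("wrist",n)[:2]: print(n,r["centre"],round(r["conf"],2),ray(c,r["centre"],z).round(1))
q=render(c,CARR,[541.9,-149.1,-.172],10); cs,_=cv2.findContours(q,cv2.RETR_EXTERNAL,cv2.CHAIN_APPROX_NONE)
im2=im.copy(); cv2.drawContours(im2,cs,-1,(255,0,0),1); cv2.imwrite("pics/w2o.png",im2[:,:,::-1])
pc=proj(c,[541.9,-149.1,20])[0]; print(pc)
E
```

```text
time: 5.22
tool_pos: [509.7, -259.9, 101.8]
tcp_rot: [[0.985, -0.171, 0.001], [-0.171, -0.985, -0.0], [0.001, 0.0, -1.0]]
wrist_force: [0.1, -0.4, -2.4]
grip_width: 0.377
finger_force: 25.0
[ 509.7 -260.   101.6]
cam_grip [136.8, 309.3] 0.59 [ 497.5 -141.1   55. ]
carrier_front [132.8, 123.5] 0.91 [ 608.1 -161.1   30. ]
bay [146.3, 180.8] 0.76 [ 572.2 -153.4   18. ]
[151.95584293 225.96065979]
```

View pics/w2o.png

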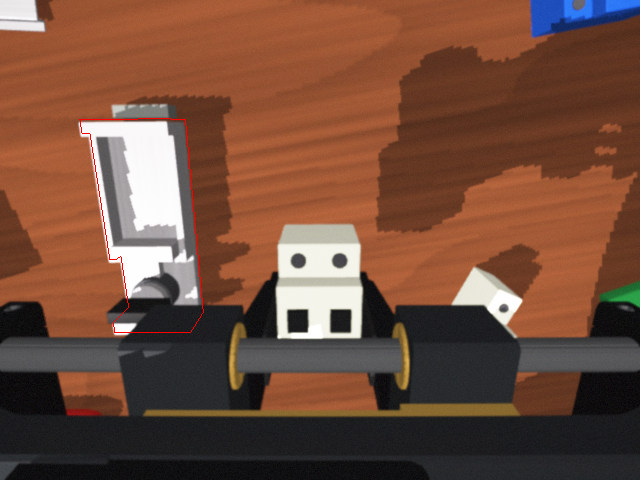

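The overlay of the fitted carrier (red outline, front edge row 120, rear row 332) matches the wrist picture within about a pixel. The relay is held straight at (319,280). Next I'll go over the bay.

```bash
python3 -m inch '[[0.013,-0.038,0,0,1],[0.014,-0.0385,0,0,1],[0.0133,-0.038,0,0,1],[0,0,0,0,1],[0,0,0.025,0,1],[0,0,0.012,0,1],[0,0,0,0,1],[0,0,0,0,1]]'
python3 - <<'E'
from h import *
s=telemetry.state(); p=np.array(s["tool_pos"]); print(p.round(1)); move(569.0-p[0],-153.9-p[1])
E
```

```text
time: 6.52
tool_pos: [569.2, -154.4, 64.9]
tcp_rot: [[0.985, -0.173, 0.001], [-0.173, -0.985, -0.0], [0.001, 0.0, -1.0]]
wrist_force: [-0.3, -0.1, -1.0]
grip_width: 0.38
finger_force: 25.0
[ 569.2 -154.4   64.9]
tool shift [-0.3 -0.5 -0. ] heading toolx -9.96
```

```bash
python3 -m inch '[[0,-0.0005,0.01,0,1],[0,0,0.008,0,1],[0,0,0.004,0,1],[0,0,0.0015,0,1],[0,0,0,0,1]]'
```

```text
time: 7.15
tool_pos: [569.2, -153.3, 40.8]
tcp_rot: [[0.985, -0.172, 0.0], [-0.172, -0.985, -0.0], [0.0, 0.0, -1.0]]
wrist_force: [0.4, -0.1, -1.9]
grip_width: 0.373
finger_force: 25.0
```

```bash
python3 -m inch '[[0,0,0.001,0,1],[0,0,0.0005,0,1],[0,0,0,0,1]]'
```

```text
time: 7.52
tool_pos: [569.3, -153.4, 40.4]
tcp_rot: [[0.985, -0.172, 0.001], [-0.172, -0.985, -0.0], [0.001, 0.0, -1.0]]
wrist_force: [-2.7, 0.3, 4.6]
grip_width: 0.378
finger_force: 25.0
```

```bash
python3 -m inch '[[0,0,0,0,0.5],[0,0,0,0,0.4],[0,0,0,0,0.35],[0,0,-0.03,0,0.3],[0,0,-0.04,0,0.2],[-0.035,0,-0.02,0,0],[-0.045,0,0,0,0],[0,0,0,0,0],[0,0,0,0,0]]'
python3 - <<'E'
from h import *
im=shot("wrist","w3"); c=cam("wrist")
s=telemetry.state(); print(np.round(s["tool_pos"],1))
for n,z in [("relay",18),("cam_grip",55),("carrier_front",30),("carrier_rear",30),("bay",18)]:
    for r in viewer.pinpoint("wrist",n)[:2]: print(n,np.round(r["centre"],1),round(r["conf"],2),ray(c,r["centre"],z).round(1))
ca=np.array([541.9,-149.1]); h=-.172; u=np.array([np.cos(h),np.sin(h)])
im2=im.copy()
for b,z,o,col in [(CARR,10,0,(255,0,0)),(RELAY,18,27.5,(0,200,0))]:
    q=render(c,b,[*(ca+o*u),h],z); cs,_=cv2.findContours(q,cv2.RETR_EXTERNAL,cv2.CHAIN_APPROX_NONE); cv2.drawContours(im2,cs,-1,col,1)
cv2.circle(im2,tuple(proj(c,[*(ca-46*u),62])[0].astype(int)),3,(255,0,255),-1)
cv2.imwrite("pics/w3o.png",im2[:,:,::-1])
E
```

```text
time: 8.65
tool_pos: [490.7, -139.7, 129.5]
tcp_rot: [[0.985, -0.172, 0.001], [-0.172, -0.985, -0.0], [0.001, 0.0, -1.0]]
wrist_force: [0.7, 0.2, -0.2]
grip_width: 0.998
finger_force: 0.0
[ 491.1 -139.8  129.6]
relay [318.1 125. ] 0.93 [ 569.3 -152.5   18. ]
cam_grip [317.1 242.7] 0.96 [ 494.3 -138.8   55. ]
carrier_front [319.   59.3] 0.97 [ 609.8 -160.2   30. ]
carrier_rear [319.3 260.1] 0.68 [ 473.1 -136.6   30. ]
```

View pics/w3o.png

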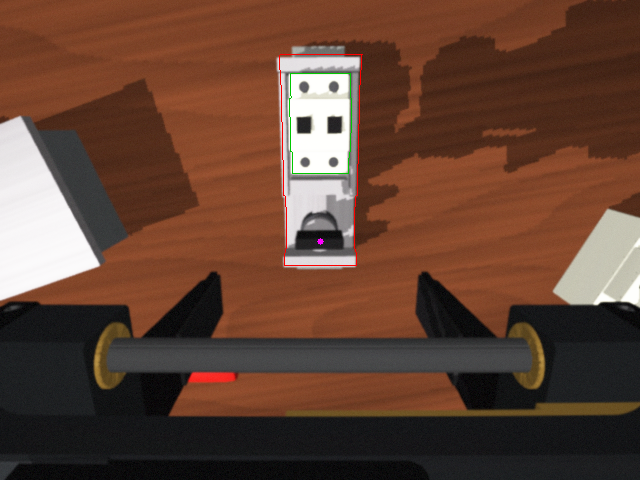

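The relay is seated in the bay (green outline, rows 73–175). The black cam bar lies crosswise at (319,240) and agrees with the model. Now I'll turn the tool so the pads straddle the bar.

```bash
python3 -m inch '[[0.005,0,0,-0.1746,0.58],[0,0,0,-0.1746,0.58],[0,0,0,-0.1746,0.58],[0,0,0,-0.1746,0.58],[0,0,0,-0.1746,0.58],[0,0,0,-0.1746,0.58],[0,0,0,-0.1746,0.58],[0,0,0,-0.1746,0.58],[0,0,0,-0.1746,0.58],[0,0,0,0,0.58]]'
python3 -m inch '[[0,0,0.03,0,0.58],[0,0,0.02,0,0.58],[0,0,0,0,0.58]]'
python3 - <<'E'
from h import *
s=telemetry.state(); p=np.array(s["tool_pos"]); print(p.round(1),np.round(s["joints"],2)); move(496.4-p[0],-140.9-p[1])
E
```

```text
time: 10.2
tool_pos: [495.4, -140.5, 129.1]
tcp_rot: [[0.174, 0.985, -0.0], [0.985, -0.174, 0.0], [0.0, -0.0, -1.0]]
wrist_force: [-0.2, 0.6, 0.0]
grip_width: 0.419
finger_force: 0.0
time: 10.58
tool_pos: [493.8, -139.9, 77.3]
tcp_rot: [[0.174, 0.985, -0.004], [0.985, -0.174, 0.002], [0.001, -0.004, -1.0]]
wrist_force: [1.8, -0.4, 0.6]
grip_width: 0.422
finger_force: 0.0
[ 493.8 -139.9   77.3] [-0.38 -0.05  2.07  0.    1.12 -0.21]
tool shift [-0.6  2.8 -0. ] heading toolx 79.98
```

```bash
python3 -m inch '[[-0.0005,0.002,0.014,0,0.58],[0,0,0.014,0,0.58],[0,0,0.006,0,0.58],[0,0,0,0,0.58],[0,0,0,0,1],[0,0,0,0,1],[0,0,0,0,1],[0,0,0,0,1]]' 15
```

```text
time: 11.58
tool_pos: [496.0, -141.0, 45.4]
tcp_rot: [[0.171, 0.985, -0.003], [0.985, -0.171, 0.001], [0.0, -0.003, -1.0]]
wrist_force: [-4.6, 0.8, 2.6]
grip_width: 0.085
finger_force: 15.0
```

```bash
python3 -m inch '[[0,0,0,0.1746,1],[0,0,0,0.1746,1],[0,0,0,0.1746,1],[0,0,0,0.1746,1],[0,0,0,0.1746,1],[0,0,0,0.1746,1],[0,0,0,0.1746,1],[0,0,0,0.1746,1],[0,0,0,0.1746,1],[0,0,0,0.02,1]]'
```

```text
time: 12.82
tool_pos: [496.3, -140.6, 45.4]
tcp_rot: [[0.981, -0.192, -0.002], [-0.192, -0.981, 0.001], [-0.002, -0.001, -1.0]]
wrist_force: [-4.6, 3.4, 4.6]
grip_width: 0.083
finger_force: 15.0
```

```bash
python3 -m inch '[[0,0,0,0.04,1],[0,0,0,0,1],[0,0,0,0,1]]'; python3 -c "
from h import *
print(telemetry.state()['ft_torque']); move(0,0)"
```

```text
time: 13.2
tool_pos: [497.2, -140.6, 45.4]
tcp_rot: [[0.973, -0.23, 0.0], [-0.23, -0.973, 0.001], [0.0, -0.001, -1.0]]
wrist_force: [-1.1, 4.8, 3.4]
grip_width: 0.085
finger_force: 15.1
[0.99768125 0.16417409 0.26926761]
tool shift [0. 0. 0.] heading toolx -13.3
```

```bash
python3 -m inch '[[0,0,0,0,0.8],[0,0,0,0,0.6],[0,0,-0.03,0,0.58],[0,0,-0.055,0,0],[0,0,0,0,0],[0,0,0,0,0]]'
python3 - <<'E'
from h import *
im=shot("wrist","w4"); c=cam("wrist")
s=telemetry.state(); print(np.round(s["tool_pos"],1))
P={}
for n,z in [("relay",18),("cam_grip",55),("carrier_front",30),("carrier_rear",30),("bay",18)]:
    for r in viewer.pinpoint("wrist",n)[:1]: print(n,np.round(r["centre"],1),round(r["conf"],2),ray(c,r["centre"],z).round(1))
hsv=cv2.cvtColor(im,cv2.COLOR_RGB2HSV)
im2=im.copy()
for h,ca,col in [(-.172,(541.9,-149.1),(255,0,0)),(-.2,(541.9,-149.1),(0,0,255))]:
    u=np.array([np.cos(h),np.sin(h)]); ca=np.array(ca)
    for b,z,o in [(CARR,10,0),(RELAY,18,32)]:
        q=render(c,b,[*(ca+o*u),h],z); cs,_=cv2.findContours(q,cv2.RETR_EXTERNAL,cv2.CHAIN_APPROX_NONE); cv2.drawContours(im2,cs,-1,col,1)
cv2.imwrite("pics/w4o.png",cv2.resize(im2[20:320,180:480,::-1],(600,600),interpolation=cv2.INTER_CUBIC))
E
```

```text
time: 13.95
tool_pos: [496.8, -141.5, 130.0]
tcp_rot: [[0.973, -0.231, 0.0], [-0.231, -0.973, -0.0], [0.0, 0.0, -1.0]]
wrist_force: [0.3, 0.1, 0.1]
grip_width: 0.655
finger_force: 0.0
[ 496.2 -141.2  129. ]
relay [315.1 129.7] 0.7 [ 570.5 -155.7   18. ]
cam_grip [313.5 245.9] 0.93 [ 497.8 -137.5   55. ]
carrier_front [313.6  67.5] 0.94 [ 609.  -164.1   30. ]
carrier_rear [320.5 267.3] 0.96 [ 472.5 -136.4   30. ]
```

View pics/w4o.png

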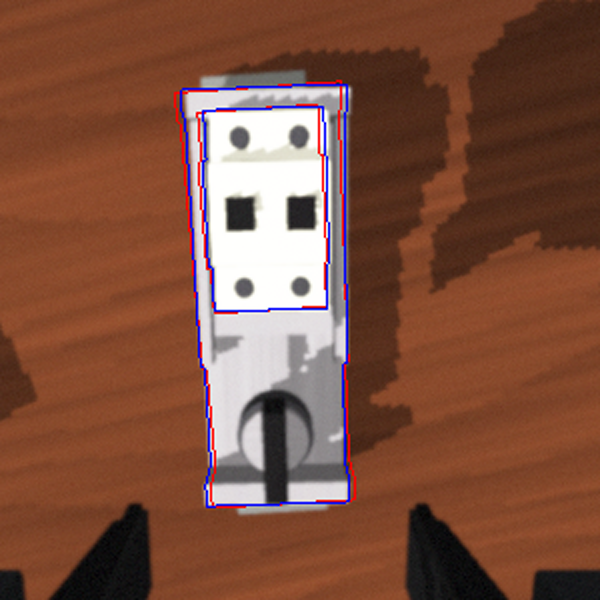

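The cam bar now lies lengthwise at crop (275,450) and is fully clamped. The jaw has pushed the relay up to the front stop, and the carrier has yawed slightly in the nest. Next I'll measure the ledge and port from above and refit the carrier.

```bash
python3 - <<'E'
from h import *
im=cv2.imread("pics/w4.png")[:,:,::-1].copy(); c=cam("wrist")
R2=[(2,62,-18,18,8,44),(17,47,-18,18,44,56),(-36,2,-20,20,8,30)]
m=blob(im,(316,130),70,90); print(m.sum(), fit(c,CARR+R2,m,[541.9,-149.1,-.2],10))
cv2.imwrite("pics/m.png",m*255)
E
python3 -m inch '[[0,0,-0.03,0,0],[-0.0148,-0.056,-0.02,0,0],[-0.0148,-0.056,-0.02,0,0],[-0.0148,-0.056,-0.03,0,0],[-0.0148,-0.056,0,0,0],[0,0,0,0,0],[0,0,0,0,0]]'
python3 - <<'E'
from h import *
im=shot("wrist","w5"); c=cam("wrist"); s=telemetry.state(); print(np.round(s["tool_pos"],1))
for n,z in [("port",65),("station",0),("flap",100)]:
    for r in viewer.pinpoint("wrist",n)[:2]: print(n,np.round(r["centre"],1),round(r["conf"],2),ray(c,r["centre"],z).round(1))
h=np.radians(97.8); P=np.array([529,197]); u=np.array([np.cos(h),np.sin(h)]); v=np.array([-u[1],u[0]]); im2=im.copy()
f=lambda x,y,z:[*(P+x*u+y*v),65+z]
for a,b in [((-186,50,0),(-186,-50,0)),((-186,50,0),(0,50,0)),((-186,-50,0),(0,-50,0)),((0,-50,0),(0,50,0)),((-43,41,0),(0,35,0)),((-43,-41,0),(0,-35,0)),((-43,41,30),(0,35,30)),((-43,-41,30),(0,-35,30)),((0,-32,87),(0,32,87))]:
    q=proj(c,[f(*a),f(*b)]).astype(int); cv2.line(im2,tuple(map(int,q[0])),tuple(map(int,q[1])),(255,0,0),1)
cv2.imwrite("pics/w5o.png",im2[:,:,::-1])
E
```

```text
16079 (array([ 5.41634077e+02, -1.49225655e+02, -2.11659920e-01]), np.float64(629.0), np.uint64(16079))
time: 15.12
tool_pos: [490.9, 87.7, 228.2]
tcp_rot: [[0.973, -0.23, -0.001], [-0.23, -0.973, -0.001], [-0.001, 0.001, -1.0]]
wrist_force: [-0.1, -0.9, -0.7]
grip_width: 0.998
finger_force: 0.0
[491.   87.1 228.2]
port [195.1 206.1] 0.58 [526.2 192.6  65. ]
station [206.4 195. ] 0.65 [526.9 201.2   0. ]Traceback (most recent call last):
  File "<stdin>", line 4, in <module>
ValueError: it knows: bay, breaker, cam_grip, carrier, carrier_front, carrier_rear, contactor, cutters, meter, nest, port, rail_offcut, relay, screwdriver, station
```

```bash
cat > ov.py <<'E'
from h import *
im=cv2.imread("pics/w5.png"); c=cam("wrist")
h=np.radians(98.2); P=np.array([527.5,197]); u=np.array([np.cos(h),np.sin(h)]); v=np.array([-u[1],u[0]]); im2=im.copy()
f=lambda x,y,z:[*(P+x*u+y*v),65+z]
for a,b in [((-186,50,0),(-186,-50,0)),((-186,50,0),(0,50,0)),((-186,-50,0),(0,-50,0)),((0,-50,0),(0,50,0)),((-43,41,0),(0,35,0)),((-43,-41,0),(0,-35,0)),((-43,41,30),(0,35,30)),((-43,-41,30),(0,-35,30)),((0,-32,87),(0,32,87))]:
    q=proj(c,[f(*a),f(*b)]).astype(int); cv2.line(im2,tuple(map(int,q[0])),tuple(map(int,q[1])),(0,0,255),1)
o=im2[60:340,80:480]; cv2.imwrite("pics/w5o.png",cv2.resize(o,(800,560),interpolation=cv2.INTER_CUBIC))
E
python3 ov.py
```

```text
(no output)
```

View pics/w5o.png

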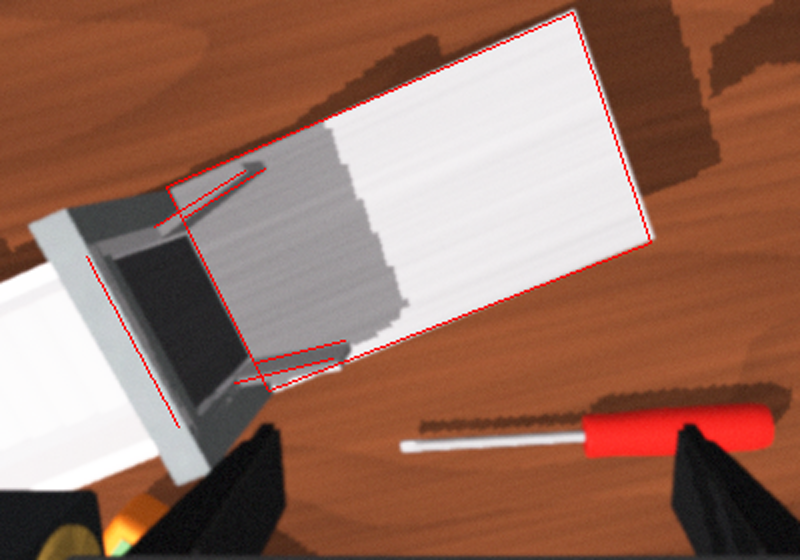

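The ledge and port overlay (red) follows the picture edges within about a pixel. That gives the port at (527.5, 197) with heading 98.2°. Back to the carrier to grasp it.

```bash
python3 -m inch '[[0.0284,0.0546,0.02,0,0],[0.0284,0.0546,0.02,0,0],[0.0284,0.0546,0.03,0,0],[0.0284,0.0546,0.04,-0.026,0],[0,0,0.0,0,0],[0,0,0,0,0]]'
python3 - <<'E'
from h import *
s=telemetry.state(); p=np.array(s["tool_pos"]); print(p.round(1)); 
im=viewer.read_camera("wrist"); c=cam("wrist")
for n,z in [("relay",18),("cam_grip",55),("carrier_front",30),("carrier_rear",30),("bay",18)]:
    for r in viewer.pinpoint("wrist",n)[:1]: print(n,np.round(r["centre"],1),round(r["conf"],2),ray(c,r["centre"],z).round(1))
cv2.imwrite("pics/w6.png",im[:,:,::-1])
move(551.4-p[0],-151.2-p[1])
E
```

```text
time: 16.02
tool_pos: [546.4, -133.6, 128.8]
tcp_rot: [[0.978, -0.208, -0.0], [-0.208, -0.978, 0.0], [-0.0, -0.0, -1.0]]
wrist_force: [-0.4, -0.6, 0.8]
grip_width: 0.998
finger_force: 0.0
[ 546.4 -133.6  128.8]
relay [340.5 197. ] 0.75 [ 570.4 -154.    18. ]
cam_grip [340.9 308.1] 0.67 [ 499.2 -138.4   55. ]
carrier_front [345.  140.3] 0.7 [ 610.7 -164.3   30. ]
carrier_rear [341.  319.1] 0.66 [ 477.2 -135.6   30. ]
bay [342.  310.8] 0.2 [ 478.  -137.2   18. ]
tool shift [ 8.5 16.2  0. ] heading toolx -11.8
```

```bash
python3 -m inch '[[0.0085,0.016,0,0,0],[0,0,0.04,0,0],[0,0,0.04,0,0],[0,0,0.02,0,0],[0,0,0,0,0],[0,0,0,0,0]]'
python3 - <<'E'
from h import *
s=telemetry.state(); p=np.array(s["tool_pos"]); print(p.round(1)); move(551.4-p[0],-151.2-p[1])
E
```

```text
time: 17.08
tool_pos: [553.1, -150.6, 30.6]
tcp_rot: [[0.979, -0.206, 0.003], [-0.206, -0.979, -0.001], [0.003, 0.0, -1.0]]
wrist_force: [0.5, 0.3, -0.2]
grip_width: 1.001
finger_force: 0.0
[ 553.1 -150.6   30.6]
tool shift [-1.6  0.9 -0. ] heading toolx -11.87
```

```bash
python3 -m inch '[[-0.001,0.0005,0.01,0,0],[0,0,0.006,0,0],[0,0,0,0,0.2],[0,0,0,0,0.4],[0,0,0,0,1],[0,0,0,0,1],[0,0,0,0,1],[0,0,0,0,1]]' 45
```

```text
time: 18.08
tool_pos: [550.7, -150.8, 13.0]
tcp_rot: [[0.979, -0.205, 0.0], [-0.205, -0.979, -0.001], [0.0, 0.001, -1.0]]
wrist_force: [-0.3, -1.3, 0.2]
grip_width: 0.544
finger_force: 45.0
```

```bash
python3 -m inch '[[0,0,-0.008,0,1],[0,0,-0.015,0,1],[0,0,-0.025,0,1],[0,0,-0.03,0,1],[0,0,-0.022,0,1],[0,0,-0.01,0,1],[0,0,0,0,1]]'
```

```text
time: 18.95
tool_pos: [550.8, -150.3, 123.5]
tcp_rot: [[0.979, -0.206, 0.001], [-0.206, -0.979, -0.0], [0.001, 0.0, -1.0]]
wrist_force: [-0.1, 0.2, -7.2]
grip_width: 0.542
finger_force: 45.0
```

```bash
python3 -m inch '[[0,0,0,-0.1,1],[0,0,0,-0.16,1],[0,0,0,-0.175,1],[0,0,0,-0.175,1],[0,0,0,-0.175,1],[0,0,0,-0.175,1],[0,0,0,-0.175,1],[0,0,0,-0.175,1],[0,0,0,-0.175,1],[0,0,0,-0.175,1]]'; python3 -m inch '[[0,0,0,-0.14,1],[0,0,0,-0.12,1],[0,0,0,0,1],[0,0,0,0,1]]'
python3 - <<'E'
from h import *
s=telemetry.state(); p=np.array(s["tool_pos"]); print(p.round(1),np.round(s["joints"],2)); move(541-p[0],103-p[1])
E
```

```text
time: 20.2
tool_pos: [549.4, -149.8, 120.8]
tcp_rot: [[0.112, 0.994, -0.003], [0.994, -0.112, 0.001], [0.001, -0.003, -1.0]]
wrist_force: [-1.2, -0.5, -6.0]
grip_width: 0.543
finger_force: 45.0
time: 20.7
tool_pos: [550.1, -150.1, 121.9]
tcp_rot: [[-0.14, 0.99, -0.002], [0.99, 0.14, 0.001], [0.001, -0.001, -1.0]]
wrist_force: [0.5, 0.3, -7.4]
grip_width: 0.543
finger_force: 45.0
[ 550.1 -150.1  121.9] [-0.36  0.03  1.91  0.    1.2  -0.5 ]
tool shift [2.518e+02 2.640e+01 2.000e-01] heading toolx 98.04
```

```bash
python3 -m inch '[[0.02,0.002,0,0,1],[0.04,0.0045,0,0,1],[0.05,0.005,0,0,1],[0.05,0.005,0,0,1],[0.05,0.005,0,0,1],[0.03,0.0035,0,0,1],[0.012,0.0014,0,0,1],[0,0,0.02,0,1],[0,0,0.018,0,1],[0,0,0,0,1]]'
python3 - <<'E'
from h import *
s=telemetry.state(); p=np.array(s["tool_pos"]); print(p.round(1)); move(541-p[0],103-p[1])
E
```

```text
time: 21.95
tool_pos: [538.5, 101.6, 81.1]
tcp_rot: [[-0.14, 0.99, -0.007], [0.99, 0.14, -0.001], [0.0, -0.007, -1.0]]
wrist_force: [-1.5, 0.8, -7.7]
grip_width: 0.543
finger_force: 45.0
[538.5 101.6  81.1]
tool shift [ 1.   2.7 -0. ] heading toolx 98.05
```

```bash
python3 -m inch '[[0,0.001,0.005,0,1],[0,0,0.003,0,1],[0,0,0.002,0,1],[0,0,0.0015,0,1],[0,0,0,0,1]]'
```

```text
time: 22.58
tool_pos: [542.1, 103.1, 73.5]
tcp_rot: [[-0.142, 0.99, 0.0], [0.99, 0.142, 0.0], [0.0, 0.0, -1.0]]
wrist_force: [-0.8, -0.4, -6.8]
grip_width: 0.543
finger_force: 45.0
```

```bash
python3 -m inch '[[0,0,0.0025,0,1],[0,0,0.0015,0,1],[0,0,0.001,0,1],[0,0,0,0,1]]'
```

```text
time: 23.08
tool_pos: [542.0, 103.0, 68.2]
tcp_rot: [[-0.142, 0.99, -0.0], [0.99, 0.142, -0.0], [0.0, -0.0, -1.0]]
wrist_force: [1.0, 0.5, -6.4]
grip_width: 0.544
finger_force: 45.0
```

```bash
python3 -m inch '[[0,0,0.001,0,1],[0,0,0.0007,0,1],[0,0,0,0,1]]'
```

```text
time: 23.45
tool_pos: [542.2, 103.0, 68.1]
tcp_rot: [[-0.142, 0.99, -0.0], [0.99, 0.142, -0.0], [-0.0, -0.0, -1.0]]
wrist_force: [-4.5, -0.7, 2.6]
grip_width: 0.546
finger_force: 45.0
```

```bash
python3 -m inch '[[0,0,0,0,0.3],[0,0,0,0,0.2],[0,0,0,0,0.15],[0,0,-0.02,0,0.1],[0,0,-0.04,0,0.1],[-0.03,0,-0.03,0,0.3],[-0.05,0,0,0,1],[-0.045,0,0,0,1],[0,0,0,0,1],[0,0,0,0,1]]'
python3 - <<'E'
from h import *
s=telemetry.state(); p=np.array(s["tool_pos"]); 
im=shot("wrist","w7"); c=cam("wrist")
h=np.radians(98.2); P=np.array([527.5,197]); u=np.array([np.cos(h),np.sin(h)]); v=np.array([-u[1],u[0]])
L=lambda X:np.round([(X[:2]-P)@u,(X[:2]-P)@v],1)
print(p.round(1),L(p))
for n,z in [("relay",73),("cam_grip",110),("carrier_front",85),("carrier_rear",85),("carrier",65)]:
    for r in viewer.pinpoint("wrist",n)[:1]: print(n,np.round(r["centre"],1),round(r["conf"],2),L(ray(c,r["centre"],z)))
im2=im[:,:,::-1].copy()
for b,z,o in [(CARR,65,-105),(RELAY,73,-73)]:
    q=render(c,b,[*(P+o*u),h],z); cs,_=cv2.findContours(q,cv2.RETR_EXTERNAL,cv2.CHAIN_APPROX_NONE); cv2.drawContours(im2,cs,-1,(0,0,255),1)
cv2.imwrite("pics/w7o.png",im2)
E
```

```text
time: 24.7
tool_pos: [560.0, -20.4, 157.6]
tcp_rot: [[-0.141, 0.99, 0.001], [0.99, 0.141, 0.0], [0.0, 0.001, -1.0]]
wrist_force: [0.1, -0.6, -0.5]
grip_width: 0.432
finger_force: 0.0
[560.  -20.4 157.6] [-219.9   -1.2]
relay [322.1   7.7] 0.73 [-72.1  -2.9]
cam_grip [318.4  66.4] 0.74 [-109.8   -0.7]
carrier_rear [317.7 177.9] 0.58 [-171.8   -0.2]
carrier [318.   63.7] 0.68 [-101.8   -0.4]
```

View pics/w7o.png

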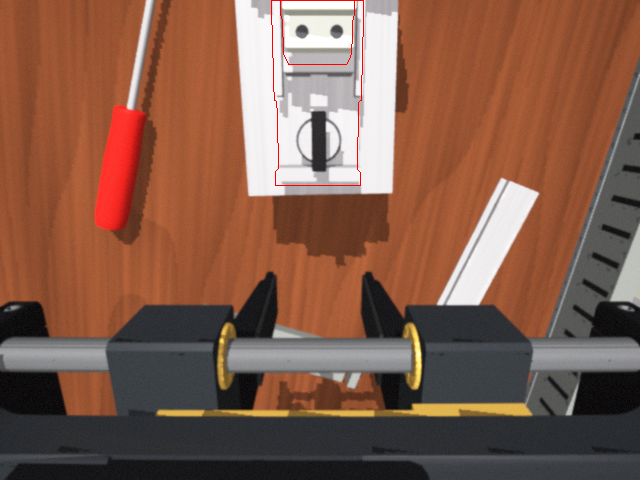

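The carrier stands upright and straight on the ledge, its rear edge at row 184, matching the model. The relay is clamped, and the cam bar lies lengthwise at (319,140). Now I'll lower the closed fingers behind it.

```bash
python3 -m inch '[[0,-0.001,0.025,0,1],[0,0,0.03,0,1],[0,0,0.021,0,1],[0,0,0,0,1],[0.01,0,0,0,1],[0.01,0,0,0,1],[0,0,0,0,1]]'
cat > loc.py <<'E'
from h import *
h=np.radians(98.2); P=np.array([527.5,197]); u=np.array([np.cos(h),np.sin(h)]); v=np.array([-u[1],u[0]])
L=lambda X:np.round([(X[:2]-P)@u,(X[:2]-P)@v],1)
if __name__=="__main__":
    s=telemetry.state(); p=np.array(s["tool_pos"]); print(p.round(1),L(p), "F",L(np.array(s["wrist_force"])[:2]+P),np.round(s["wrist_force"],1)); move(*(P-200*u-p[:2]))
E
python3 loc.py
```

```text
time: 25.88
tool_pos: [556.4, -0.1, 81.7]
tcp_rot: [[-0.143, 0.99, 0.002], [0.99, 0.143, -0.0], [-0.0, 0.002, -1.0]]
wrist_force: [0.5, 1.2, -0.6]
grip_width: 0.005
finger_force: 0.0
[ 5.564e+02 -1.000e-01  8.170e+01] [-199.2   -0.5] F [ 1.1 -0.7] [ 0.5  1.2 -0.6]
tool shift [-0.8 -0.5 -0. ] heading toolx 98.22
```

Push gently up to the flap (about 12 mm per row).

```bash
python3 -m inch '[[0.008,0,0,0,1],[0.008,0,0,0,1],[0.01,0,0,0,1],[0.012,0,0,0,1],[0.012,0,0,0,1],[0.012,0,0,0,1],[0.012,0,0,0,1],[0.012,0,0,0,1],[0.012,0,0,0,1],[0,0,0,0,1]]'; python3 loc.py
```

```text
time: 27.12
tool_pos: [541.6, 97.7, 80.6]
tcp_rot: [[-0.142, 0.99, -0.001], [0.99, 0.142, 0.002], [0.002, -0.001, -1.0]]
wrist_force: [-0.3, -1.2, 0.1]
grip_width: 0.003
finger_force: 0.0
[541.6  97.7  80.6] [-100.3    0.2] F [-1.2  0.5] [-0.3 -1.2  0.1]
tool shift [-99.7   0.3  -0.2] heading toolx 98.19
```

```bash
python3 -m inch '[[0.01,0,0,0,1],[0.012,0,0,0,1],[0.012,0,0,0,1],[0.012,0,0,0,1],[0.01,0,0,0,1],[0.005,0,0,0,1],[0,0,0,0,1]]'; python3 loc.py
python3 - <<'E'
from loc import *
for k in ["scene","wrist"]:
    im=shot(k,"p_"+k); c=cam(k)
    for n,z in [("carrier_rear",85),("cam_grip",110),("relay",73),("carrier",65)]:
        for r in viewer.pinpoint(k,n)[:2]: print(k,n,np.round(r["centre"],1),round(r["conf"],2),L(ray(c,r["centre"],z)))
E
```

```text
time: 28.0
tool_pos: [533.0, 157.1, 80.3]
tcp_rot: [[-0.142, 0.99, -0.001], [0.99, 0.142, 0.001], [0.001, -0.001, -1.0]]
wrist_force: [-0.3, 0.2, -0.7]
grip_width: 0.006
finger_force: 0.0
[533.  157.1  80.3] [-40.2   0.3] F [0.2 0.3] [-0.3  0.2 -0.7]
tool shift [-1.598e+02  3.000e-01 -1.000e-01] heading toolx 98.17
scene relay [144.8 242.7] 0.76 [-578.5  -77.9]
scene relay [156.7 273.3] 0.75 [-497.9 -139.6]
```

```bash
python3 -m inch '[[-0.04,0,0,0,1],[-0.05,0,0,0,1],[-0.06,0,0,0,1],[-0.05,0,-0.02,0,1],[0,0,-0.05,0,1],[0,0,-0.05,0,1],[0,0,0,0,1],[0,0,0,0,1],[0,0,0,0,1],[0,0,0,0,1]]'; python3 -m inch '[[0,0,0,0,1],[0,0,0,0,1],[0,0,0,0,1],[0,0,0,0,1],[0,0,0,0,1],[0,0,0,0,1],[0,0,0,0,1],[0,0,0,0,1],[0,0,0,0,1],[0,0,0,0,1]]'; python3 loc.py
python3 - <<'E'
from loc import *
im=shot("scene","s2"); b=shot("top","t2"); cs=cam("scene"); ct=cam("top")
for k,c in [("scene",cs),("top",ct)]:
  for n,z in [("carrier_rear",50),("cam_grip",75),("relay",40),("carrier",30)]:
    for r in viewer.pinpoint(k,n)[:2]: print(k,n,np.round(r["centre"],1),round(r["conf"],2),L(ray(c,r["centre"],z)))
a=cv2.resize(im[230:430,320:640],(800,500)); a2=cv2.resize(b[200:310,50:310],(800,338))[:, :]
o=np.vstack([cv2.resize(a,(560,350)),cv2.resize(a2,(560,236))]); cv2.imwrite("pics/final.png",o[:,:,::-1])
E
```

```text
time: 29.75
tool_pos: [560.9, -41.4, 198.9]
tcp_rot: [[-0.142, 0.99, -0.003], [0.99, 0.142, 0.001], [0.001, -0.003, -1.0]]
wrist_force: [-0.0, 0.5, 0.5]
grip_width: 0.002
finger_force: 0.0
time: 31.0
tool_pos: [561.8, -41.6, 200.7]
tcp_rot: [[-0.142, 0.99, 0.0], [0.99, 0.142, 0.0], [-0.0, 0.0, -1.0]]
wrist_force: [0.0, -0.4, -0.9]
grip_width: 0.004
finger_force: 0.0
[561.8 -41.6 200.7] [-2.411e+02  1.000e-01] F [-0.4  0.1] [ 0.  -0.4 -0.9]
tool shift [41.1  0.1 -0. ] heading toolx 98.14
scene relay [145.6 240. ] 0.9 [-614.6  -42.6]
scene relay [157.4 272.4] 0.59 [-526.1 -112.5]
top relay [469.8 201.7] 0.62 [-636.2  -12.4]
top relay [220.2 252.8] 0.58 [-12.6   9.6]
top carrier [423.2 337.3] 0.22 [-460.9  291.9]
```

View pics/final.png

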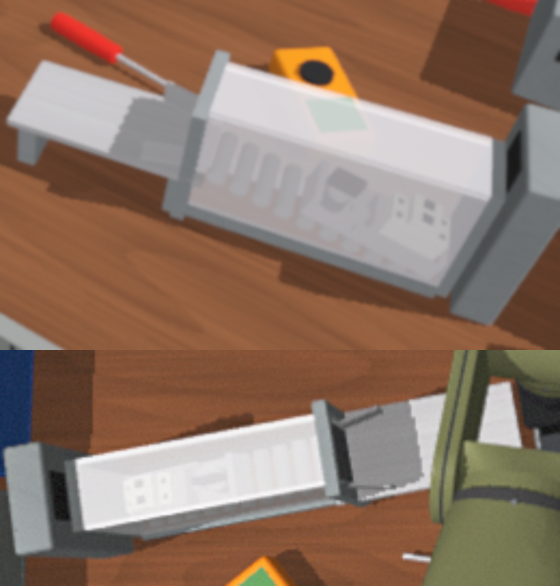

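The carrier is inside the clear tunnel at the far end, against the tester head, with the relay upright at scene crop (420,215). In the top view the dark flap closes the port at crop (340,450). I'll check the position and that nothing is still moving, then hand in.

```bash
python3 -m inch '[[0,0,0,0,1],[0,0,0,0,1],[0,0,0,0,1],[0,0,0,0,1],[0,0,0,0,1],[0,0,0,0,1],[0,0,0,0,1],[0,0,0,0,1]]' | head -1
python3 - <<'E'
from loc import *
print(L(ray(cam("top"),(118.7,266),80)),L(ray(cam("scene"),(560,353),60)))
a=cv2.imread("pics/s2.png")[:,:,::-1].astype(int); b=shot("scene","s3").astype(int)
print("moved px",(np.abs(a-b).max(2)>40)[230:430,320:640].sum())
s0=cv2.imread("pics/scene0.png")[:,:,::-1].astype(int)
print("port px change", np.abs(s0-b)[270:350,410:440].mean())
print(job.job_done())
E
```

```text
time: 32.5
[220.9   5.9] [231.8   6.9]
moved px 0
port px change 0.8588888888888889
the job is handed in; nothing more can be done
None
```

The job is done and handed in at about 32 s: the relay is clamped in the carrier, which was pushed through the flap and rests at the far end of the tunnel, with the flap looking shut and nothing moving in the last pictures.

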